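Next round: stirrer, balance, sample box

ROBOT

A 7-joint arm with a two-finger parallel gripper is mounted at the origin on the work surface. World frame = base frame: x ahead of the robot, y to its left, z up, the work surface at z = 0. Lengths are in m, angles in rad, forces in N, time in s.
With the tool pointing down it reaches from about 0.4 to 0.85 m from the base axis. Payload 10.4 kg.
Tool frame: the origin (TCP) lies at the very end of the fingers, on their centre line; the grasp point (between the pads) lies 19 mm behind it; z points along the fingers, y is the line along which they close (so a half turn about z gives the same grasp; the last joint's range is limited). The gripper opens to 87 mm and grips with 3 to 60 N. Pads are 19 mm wide; open, the fingers measure 117 mm over their backs; the gripper's body (75 mm by 190 mm) begins 51 mm behind the grasp point.
Start: joints at [1.302, 0.332, -0.065, 1.46, 0.022, 1.35, -0.088], TCP at [0.152, -0.606, 0.199] pointing down, gripper open.
Joint ranges: [-2.6, 2.6], [-0.5, 2.12], [-1.47, 1.34], [0.16, 2.42], [-1.27, 4.41], [0.06, 2.06], [-2.6, 2.6]. Speed limits (rad/s): [2.22, 2.22, 2.79, 2.79, 3.14, 3.14, 3.14].

INTERFACE

Orientations are given as a unit quaternion [x, y, z, w].
In Python, from bench import * gives the robot as it stands.
- The arm moves only by the tool step_arm, never from a script. Its arguments are lists of equal length, an entry for each row: "delta_pos": the shift along the world's x, y, z in units of 25 mm (1.0 is 25 mm), a list of three; "turn": the turn about the world's z in units of 0.12 rad (1.0 is 0.12 rad). In form: {"delta_pos": [[tx, ty, tz], ...], "turn": [turn, ...]}. A call has 1 to 12 rows; each row shifts and turns the commanded pose from where the row before left it; what a row does not reach is not made up. A row lasts 1/10 s, in which the tool goes at most 50 mm and 8.59 degrees, less where a joint would pass 70% of its speed; a pose out of reach is approached as far as the arm can. A call with a number of a shift or a turn outside -1 to 1 is refused whole. A call with a gripper value outside its range is refused whole. "grip" is the closure, from 0 (fully open) to 1 (shut), set as the call begins (left out, the last holds). The fingers move at their own pace and stop on an object; "newtons" is the grip in N (left out, the last holds). Time passes only in rows, so rows that do not move let the fingers close. It gives the time, the measured TCP pose, the force, the opening and the grip force at its end, in the units of the state.
- read_state(): the state, without advancing time (a new reading comes with each control period).
- camera(name): name is "scene" or "side" or "wrist"; returns a dict with "image" (384x512x3 uint8, red, green, blue), "z_map" (384x512 float32, m along the optical axis (not along the pixel's ray), 0 where there is no reading), "mtx" (3x3 intrinsics, pixels), "view" (4x4, takes a point from world to camera coordinates). Camera axes: x right, y up, looking along -z (the intrinsics and any distortion apply to the point x, -y, -z); pixel columns grow to the right and rows downward; lengths in m; the calibration is good to about 2 mm. A picture is of the moment at which its call begins.
- close_job(): hands the job in; it is judged then, once.
The state is a dict: "time": time; "joint_positions": joint angles; "joint_vel": joint speeds; "joint_torque": joint torques, N m; "ee_pos": TCP position; "eef_rot": TCP orientation; "ft_force": force on the tool from outside, world axes, zero at the start; "torque": the same for the moment, N m; "width": finger opening in m; "grip_force": force on a finger pad.
Only numpy, scipy, OpenCV 4.12 (cv2) and the standard library are available. Lean on these libraries where they do the work, as an engineer would, in place of code of your own. Each camera call takes 0.05 s, during which the arm holds its last target. There are 200 camera calls.

TASK

Move the round on by one: the flask from the stirrer goes onto the balance pan, the sample bottle from the balance goes into the middle cell of the sample box so that it stands below the rim, and the tall amber bottle that was put in the box by mistake goes onto the stirrer plate. Every place holds only one thing, so park one of the three on the empty cork mat on the way; leave the mat empty again at the end. Set each thing down upright and in the middle of its place, without dropping or tipping it, and leave the two bottles already packed in the box alone.

Things in the scene. Friction and masses are not known exactly. Their poses are not given: they have to be found in the camera images.
- sample_mid (a point): Squat white plastic sample bottle with a paper label, 78 mm tall: body 60 mm diameter up to 36 mm, shoulder narrowing to a neck at 46 mm, round white screw cap 34 mm diameter from 53 to 78 mm. Stands on the balance pan at the start; two identical ones are in the box. Point: on its axis, half-way up, 39 mm above its foot; z up its axis. About 120 g.
- bottle_mid (a point): Tall amber glass bottle with a paper label, 130 mm tall: body 62 mm diameter up to 76 mm, shoulder to a 28 mm neck at 95 mm, black screw cap 34 mm diameter from 106 to 130 mm. Stands in the middle cell of the box at the start, sticking up well above the rim. Point: on its axis, half-way up, 65 mm above its foot; z up its axis. About 280 g.
- flask_mid (a point): Clear glass conical (Erlenmeyer) flask, 120 mm tall: foot 82 mm diameter, cone narrowing to a 29 mm neck at 78 mm, round black rubber stopper 34 mm diameter from 95 to 120 mm. Stands on the stirrer at the start. Point: on its axis, half-way up, 60 mm above its foot; z up its axis. About 200 g.
- plate (a point): Centre of the top face of the magnetic stirrer's round steel plate, 120 mm diameter, 70 mm above the bench. The stirrer is a fixed blue box 200 x 140 x 58 mm (long side along this point's x axis); the plate's centre lies 30 mm to +x of the box's centre. z up.
- pan (a point): Centre of the top face of the balance's round steel pan, 120 mm diameter, 60 mm above the bench. The balance is a fixed white box 210 x 160 x 46 mm (long side along this point's x axis) with a keypad towards -x; the pan's centre lies 30 mm to +x of the box's centre. The pan is rigid. z up.
- cell (a point): Centre of the floor of the middle cell of the grey open sample box, 5 mm above the bench. Each of the three cells in a row is 92 x 92 mm inside, 82 mm deep from floor to rim; walls and partitions 5 mm. The box is fixed, 296 mm long along this point's x axis, 102 mm wide along y, rim 87 mm above the bench. A sample bottle standing in a cell has its cap 4 mm below the rim. z up.
- mat_top (a point): Centre of the top of the round cork mat lying on the bench, 116 mm diameter, 6 mm thick, fixed, empty at the start: the free parking spot. z up.
- packed_a_mid (a point): Sample bottle already packed in the -x end cell of the box, same size as the one on the balance. Point: on its axis, half-way up, 39 mm above its foot. Stays where it is.
- packed_b_mid (a point): Sample bottle already packed in the +x end cell of the box, same size as the one on the balance. Point: on its axis, half-way up, 39 mm above its foot. Stays where it is.
Mind the look-alikes: they are no part of the job. Leave any blue look-alike of the part that bears flask_mid alone.

How it is judged:
By the outcome, as a careful person would: the job done as asked, in the order asked, and still so for the second after the job is handed in, with the robot touching nothing.
It also fails if it takes over 110 s, if anything falls off the work surface, if the arm or the gripper's body presses on something with over 40 N, if the wrist force passes 120 N, or if a joint passes its speed limit or range.

## Working session

There is one attempt and no reset: what is moved stays moved. The work goes in short steps, Python scripts to look and compute and a tool call to move; the robot and the scene stay as the last step left them, time stands still between calls to the robot, and variables do not carry over. Pictures are saved under pics/ and viewed, at most 14 in all, crops included, and the job is handed in when it is done.

Besides the shell and the picture viewer there is one more tool, called after "Emit:" as a command line: name --pt "numbers of a row" for each row, then --argument value for the rest. step_arm: Moves the arm, as the interface text tells. Shifts and turns lie within -1 to 1; 1 stands for 25 mm of shift or 0.12 rad of turn. Its arguments: {"type":"object","properties":{"delta_pos":{"type":"array"},"turn":{"type":"array"},"grip":{"type":"number"},"newtons":{"type":"number"}},"required":["delta_pos","turn"]}

```bash
mkdir -p pics; ls
cat > h.py <<'E'
import numpy as np, cv2
from bench import *
def grab(name,fn=None):
    c=camera(name)
    if fn: cv2.imwrite('pics/'+fn,c['image'][:,:,::-1])
    np.savez('last_'+name+'.npz',**c)
    return c
def load(name): return dict(np.load('last_'+name+'.npz'))
def cloud(c):
    z=c['z_map'];h,w=z.shape;K=c['mtx'];u,v=np.meshgrid(np.arange(w),np.arange(h))
    P=np.stack([(u-K[0,2])/K[0,0]*z,-(v-K[1,2])/K[1,1]*z,-z,np.ones_like(z)],-1)
    W=P@np.linalg.inv(c['view']).T
    W[z<=0]=np.nan
    return W[...,:3]
def ray(c,u,v,zh):
    K=c['mtx'];M=np.linalg.inv(c['view'])
    d=M[:3,:3]@np.array([(u-K[0,2])/K[0,0],-(v-K[1,2])/K[1,1],-1.]);o=M[:3,3]
    return o+d*(zh-o[2])/d[2]
E
python3 - <<'E'
from h import *
for n in ['scene','side']:
    c=grab(n,n+'0.png'); print(n,c['mtx'].round(1).tolist(),np.linalg.inv(c['view']).round(3).tolist())
print(read_state())
E
```

```text
pics
scene [[429.4, 0.0, 250.3], [0.0, 429.4, 185.8], [0.0, 0.0, 1.0]] [[0.457, -0.739, 0.494, 1.162], [0.889, 0.37, -0.269, -0.347], [0.016, 0.563, 0.827, 1.188], [0.0, 0.0, 0.0, 1.0]]
side [[463.5, 0.0, 259.1], [0.0, 463.5, 193.1], [0.0, 0.0, 1.0]] [[-0.772, 0.456, -0.442, -0.002], [-0.635, -0.548, 0.545, 0.653], [0.006, 0.701, 0.713, 0.946], [0.0, 0.0, 0.0, 1.0]]
{'time': 0.1, 'joint_positions': array([ 1.30240108,  0.33280881, -0.06468776,  1.46085745,  0.02161421,
        1.34991108, -0.08848173]), 'joint_vel': array([ 2.40424698e-03, -2.08302493e-03,  7.74184420e-05, -3.16055169e-03,
        2.85495208e-04, -2.73796103e-04,  1.52189436e-03]), 'joint_torque': array([ 6.86026251e-04, -6.24551010e+01,  2.42275541e-02, -3.90715206e+01,
       -6.14663120e-02,  3.66632547e-02,  9.89785849e-05]), 'ee_pos': array([ 0.1519696 , -0.6058497 ,  0.19823336]), 'eef_rot': array([ 9.92455602e-01,  1.22602869e-01, -1.16883910e-04, -6.33756824e-04]), 'ft_force': array([-0.22308357,  0.11327244, -0.48203463]), 'torque': array([-0.01107146,  0.04961922, -0.02152128]), 'grip_force': 0.0, 'width': 0.08698756902313916}
```

View pics/scene0.png

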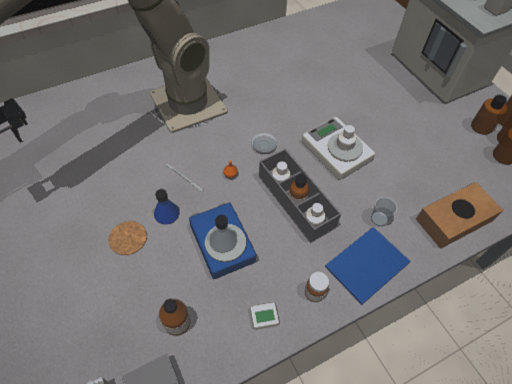

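View pics/side0.png

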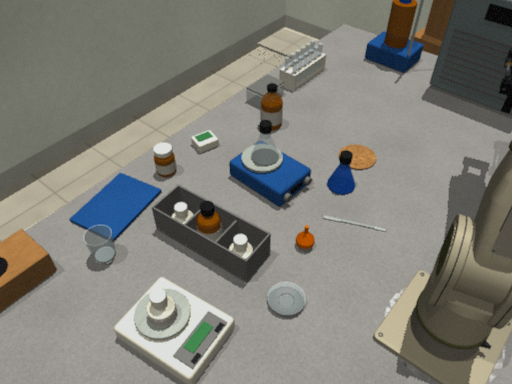

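The scene view shows the mat at (128,238), the blue look-alike flask at (166,207), the stirrer with its flask at (222,235), the box around (299,195) with the amber cap at (299,185), and the balance with the sample at (347,140). In the side view the mat is at (358,157), the flask stopper at (265,128), the amber cap at (207,211), and the sample cap at (158,298).

```bash
cat > m1.py <<'E'
from h import *
C={n:load(n) for n in ['scene','side']}
def blob(n,u,v,r,dark,thr):
    g=C[n]['image'].max(2).astype(int); lo=C[n]['image'].min(2)
    m=((g<thr) if dark else (lo>thr)).astype(np.uint8)
    k=np.zeros_like(m);k[v-r:v+r+1,u-r:u+r+1]=1
    nn,l,s,ct=cv2.connectedComponentsWithStats(m*k)
    i=1+np.argmin(np.hypot(*(ct[1:]-[u,v]).T)-s[1:,4]*.03)
    return ct[i],s[i]
def rayd(c,p):
    K=c['mtx'];M=np.linalg.inv(c['view']);d=M[:3,:3]@np.array([(p[0]-K[0,2])/K[0,0],-(p[1]-K[1,2])/K[1,1],-1.])
    return M[:3,3],d/np.linalg.norm(d)
def tri(p,q):
    (a,d),(b,e)=rayd(C['scene'],p),rayd(C['side'],q)
    t=np.linalg.lstsq(np.stack([d,-e],1),b-a,rcond=None)[0]
    x,y=a+t[0]*d,b+t[1]*e
    return ((x+y)/2).round(4),np.linalg.norm(x-y).round(4)
for nm,a,b,dark,thr in [('flask',(222,222),(265,128),1,60),('amber',(299,182),(207,211),1,50),('sample',(348,131),(158,297),0,190),('packA',(282,168),(240,243),0,190),('packB',(317,210),(181,211),0,190)]:
    p,s=blob('scene',*a,16,dark,thr);q,t=blob('side',*b,16,dark,thr)
    print(nm,p.round(1),s[2:],q.round(1),t[2:],tri(p,q))
for n in C:
    W=cloud(C[n]);im=C[n]['image']
    hsv=cv2.cvtColor(im,cv2.COLOR_RGB2HSV)
    x,y,z=W[...,0],W[...,1],W[...,2]
    print(n,'valid',np.isfinite(z).mean())
    # mat: orange, low
    mat=(hsv[...,0]<20)&(hsv[...,1]>90)&(hsv[...,2]>100)
    nn,l,s,ct=cv2.connectedComponentsWithStats(mat.astype(np.uint8))
    u0=(128,238) if n=='scene' else (358,157)
    i=1+np.argmin(np.hypot(*(ct[1:]-u0).T)-s[1:,4]*.05);cn=cv2.findContours((l==i).astype(np.uint8),0,1)[0][0]
    P=np.array([ray(C[n],*p[0],.006)[:2] for p in cn]);(cx,cy),r=cv2.minEnclosingCircle(P.astype(np.float32))
    print(' mat',s[i],ray(C[n],*ct[i],.006).round(4),(cx,cy),r,'z',np.nanmedian(z[l==i]))
    for nm,u0,h in [('plate',(225,243) if n=='scene' else (262,158),.07),('pan',(346,150) if n=='scene' else (162,318),.06)]:
        k=np.zeros(z.shape,bool);k[u0[1]-45:u0[1]+45,u0[0]-45:u0[0]+45]=1
        m=k&(abs(z-h)<.004)
        nn,l,s,ct=cv2.connectedComponentsWithStats(m.astype(np.uint8));i=1+np.argmax(s[1:,4])
        q=np.stack([x,y],-1)[l==i].astype(np.float32)
        (cx,cy),r=cv2.minEnclosingCircle(q); print(' ',nm,len(q),(round(cx,4),round(cy,4)),round(r,4),'z',np.median(z[l==i]).round(4))
    for nm,u0,h,w in [('stir',(225,243) if n=='scene' else (262,168),.058,50),('bal',(338,148) if n=='scene' else (175,325),.046,60),('box',(299,195) if n=='scene' else (210,230),.087,75)]:
        k=np.zeros(z.shape,bool);k[max(0,u0[1]-w):u0[1]+w,u0[0]-w:u0[0]+w]=1
        m=k&(abs(z-h)<.005); 
        nn,l,s,ct=cv2.connectedComponentsWithStats(m.astype(np.uint8));i=1+np.argmax(s[1:,4])
        q=np.stack([x,y],-1)[l==i].astype(np.float32);print(' ',nm,len(q),cv2.minAreaRect(q),'z',np.median(z[l==i]).round(4))
E
python3 m1.py
```

```text
flask [221.1 222. ] [ 11  15 133] [265.2 126.5] [ 13  14 154] (array([ 0.6252, -0.1424,  0.1749]), np.float64(0.002))
amber [300.4 180.1] [ 12  13 112] [206.7 208.4] [ 16  16 197] (array([0.5736, 0.1448, 0.1224]), np.float64(0.0016))
sample [349. 131.] [1 1 1] [158.9 290.4] [ 33  22 377] (array([0.4827, 0.3798, 0.1358]), np.float64(0.0056))
packA [281.4 165.2] [ 8  6 21] [239.9 238.8] [ 13  10 101] (array([0.4729, 0.1394, 0.0808]), np.float64(0.0009))
packB [317.5 210.5] [2 2 2] [180.2 206.4] [12  8 81] (array([0.6656, 0.1544, 0.0738]), np.float64(0.0049))
scene valid 0.9959615071614584
 mat [109 221  38  34 974] [ 0.4571 -0.3875  0.006 ] (0.455786794424057, -0.3868282437324524) 0.0573139563202858 z 0.006233678512376328
  plate 569 (0.634, -0.1363) 0.0605 z 0.0705
  pan 435 (0.4847, 0.3859) 0.0619 z 0.0607
  stir 1400 ((0.6039100289344788, -0.13523608446121216), (0.13927744328975677, 0.200943723320961), 86.83776092529297) z 0.0581
  bal 1073 ((0.4549177289009094, 0.38031038641929626), (0.21147769689559937, 0.1620180904865265), 7.239472389221191) z 0.0468
  box 452 ((0.5701966881752014, 0.14440038800239563), (0.29917967319488525, 0.10505440086126328), 5.262495040893555) z 0.0867
side valid 0.995880126953125
 mat [339 145  37  24 565] [ 0.4422 -0.3892  0.006 ] (0.44991442561149597, -0.3834761381149292) 0.057644497603178024 z 0.003596844573820146
  plate 320 (0.6274, -0.1349) 0.0605 z 0.0682
  pan 1236 (0.4798, 0.384) 0.0605 z 0.0585
  stir 1117 ((0.5980134010314941, -0.13385243713855743), (0.13943858444690704, 0.19816473126411438), 87.39849090576172) z 0.0557
  bal 3973 ((0.44938570261001587, 0.3807065486907959), (0.20838071405887604, 0.15766699612140656), 7.10135555267334) z 0.0451
  box 541 ((0.566704511642456, 0.14556175470352173), (0.29649510979652405, 0.10555598139762878), 4.800305366516113) z 0.0845
```

Cross-checks agree (heights 6/70/60/87 mm, radii 58/60 mm). I'll park the amber bottle on the mat, then sample to cell, flask to pan, and amber to plate. First I'll move above the box for a wrist look.

Emit:
step_arm --pt "0.6 0.6 0.5" --pt "0.6 0.7 0.5" --pt "0.6 0.7 0.5" --pt "0.6 0.7 0.5" --pt "0.6 0.7 0.5" --pt "0.6 0.7 0.5" --pt "0.6 0.7 0.5" --pt "0.6 0.7 0.5" --pt "0.6 0.7 0" --pt "0.6 0.7 0" --pt "0.6 0.7 0" --pt "0.6 0.7 0" --turn '[0, 0, 0, 0, 0, 0, 0, 0, 0, 0, 0, 0]' --grip 0 --newtons 30

```text
time: 1.3
ee_pos: [0.3325, -0.3978, 0.2987]
eef_rot: [0.992, 0.123, -0.0, -0.0]
ft_force: [0.4, 0.2, -0.3]
width: 0.0872
grip_force: 0.0
```

Emit:
step_arm --pt "0.4 0.9 0" --pt "0.4 0.9 0" --pt "0.4 0.9 0" --pt "0.4 0.9 0" --pt "0.4 0.9 0" --pt "0.4 0.9 0" --pt "0.4 0.9 0" --pt "0.4 0.9 0" --pt "0.4 0.9 0" --pt "0.4 0.9 0" --pt "0.4 0.9 0" --pt "0.4 0.9 0" --turn '[0, 0, 0, 0, 0, 0, 0, 0, 0, 0, 0, 0]'

```text
time: 2.5
ee_pos: [0.4522, -0.1277, 0.2987]
eef_rot: [0.992, 0.123, -0.0, -0.0]
ft_force: [0.3, -0.3, 0.2]
width: 0.0871
grip_force: 0.0
```

Emit:
step_arm --pt "0.4 0.9 0" --pt "0.4 0.9 0" --pt "0.4 0.9 0" --pt "0.4 0.9 0" --pt "0.4 0.9 0" --pt "0.4 0.9 0" --pt "0.4 0.9 0" --pt "0.4 0.9 0" --pt "0.4 0.9 0" --pt "0.4 0.8 0" --pt "0.4 0.5 0" --pt "0 0 0" --turn '[0, 0, 0, 0, 0, 0, 0, 0, 0, 0, 0, 0]'

```text
time: 3.7
ee_pos: [0.5621, 0.1082, 0.2982]
eef_rot: [0.992, 0.124, -0.001, -0.001]
ft_force: [0.6, 0.1, -0.8]
width: 0.0871
grip_force: 0.0
```

Run:
```python
from h import *
c=grab('wrist','w1.png');s=read_state();print(s['time'],s['ee_pos'],s['joint_positions'].round(2));print(c['mtx'].round(1).tolist(),np.linalg.inv(c['view']).round(3).tolist())
```

```text
3.75 [0.56189267 0.10688605 0.29829475] [ 0.36  0.27 -0.78  1.41  0.18  1.55 -1.72]
[[273.9, 0.0, 255.3], [0.0, 273.9, 194.7], [0.0, 0.0, 1.0]] [[0.246, 0.928, 0.281, 0.639], [-0.969, 0.236, 0.07, 0.128], [-0.002, -0.289, 0.957, 0.484], [0.0, 0.0, 0.0, 1.0]]
```

View pics/w1.png

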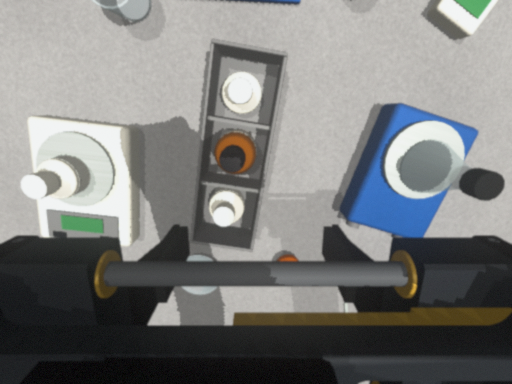

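The wrist view shows the amber cap at (231,160), the packed caps at (240,90) and (223,213), the sample cap at (38,184) and the flask stopper at (482,183). I'll fit the cap tops and rim from here.

```bash
cat > caps.py <<'E'
from h import *
import sys
def caps(c,items):
    W=cloud(c);g=c['image'].max(2).astype(int);lo=c['image'].min(2)
    for nm,x0,y0,ht,dark in items:
        r=np.hypot(W[...,0]-x0,W[...,1]-y0); m=(r<.035)&(W[...,2]>ht-.006)&(W[...,2]<ht+.008)
        n,l,s,ct=cv2.connectedComponentsWithStats(m.astype(np.uint8))
        if n<2: print(nm,'none');continue
        i=1+np.argmax(s[1:,4]);k=l==i
        cn=max(cv2.findContours(k.astype(np.uint8),0,1)[0],key=len)
        P=np.array([ray(c,*p[0],ht)[:2] for p in cn],np.float32);(a,b),R=cv2.minEnclosingCircle(P)
        ce=ray(c,*ct[i],ht)
        print(nm,'pix',ct[i].round(1),'circ',round(a,4),round(b,4),'R',round(R,4),'cent',ce[:2].round(4),'ztop',np.median(W[k][:,2]).round(4))
IT=[('amber',.572,.145,.135,1),('sample',.480,.383,.138,0),('flask',.627,-.140,.19,1),('pA',.473,.14,.083,0),('pB',.666,.155,.083,0)]
if __name__=='__main__':
    for n in sys.argv[1:]: print(n);caps(load(n),IT)
E
python3 caps.py scene side wrist
python3 - <<'E'
from h import *
c=load('wrist');W=cloud(c);z=W[...,2]
k=np.zeros(z.shape,np.uint8);k[30:260,180:300]=1
m=((abs(z-.087)<.006)&(k>0)).astype(np.uint8)
n,l,s,ct=cv2.connectedComponentsWithStats(m);i=1+np.argmax(s[1:,4])
cn=max(cv2.findContours((l==i).astype(np.uint8),0,1)[0],key=len)
P=np.array([ray(c,*p[0],.087)[:2] for p in cn],np.float32);print('box',cv2.minAreaRect(P),np.median(z[l==i]))
for nm,h,x0,y0 in [('plate',.07,.631,-.1355),('pan',.06,.482,.385)]:
    m=((abs(z-h)<.005)&(np.hypot(W[...,0]-x0,W[...,1]-y0)<.075)).astype(np.uint8)
    n,l,s,ct=cv2.connectedComponentsWithStats(m);i=1+np.argmax(s[1:,4])
    cn=max(cv2.findContours((l==i).astype(np.uint8),0,1)[0],key=len)
    P=np.array([ray(c,*p[0],h)[:2] for p in cn],np.float32);print(nm,cv2.minEnclosingCircle(P),cv2.fitEllipse(P),np.median(z[l==i]))
E
```

```text
scene
amber pix [300.8 178.6] circ 0.5777 0.1434 R 0.0195 cent [0.5767 0.1435] ztop 0.1353
sample pix [349.1 128.9] circ 0.4785 0.3857 R 0.02 cent [0.4784 0.3861] ztop 0.1382
flask pix [221.2 220. ] circ 0.628 -0.1424 R 0.0185 cent [ 0.6285 -0.1421] ztop 0.1902
pA pix [281.7 165.5] circ 0.4755 0.1392 R 0.0187 cent [0.476 0.139] ztop 0.0833
pB pix [317.1 207.7] circ 0.6631 0.1567 R 0.0186 cent [0.6622 0.1562] ztop 0.0835
side
amber pix [206.9 206.2] circ 0.5691 0.1475 R 0.0184 cent [0.5689 0.1465] ztop 0.1329
sample pix [157.8 296.1] circ 0.4709 0.3891 R 0.0181 cent [0.4711 0.389 ] ztop 0.1364
flask pix [265.6 123.7] circ 0.6188 -0.1374 R 0.0189 cent [ 0.6194 -0.138 ] ztop 0.1872
pA pix [240.4 239.7] circ 0.4693 0.1425 R 0.0183 cent [0.4686 0.1417] ztop 0.0811
pB pix [180.6 207.1] circ 0.6544 0.1583 R 0.0175 cent [0.6546 0.159 ] ztop 0.0807
wrist
amber pix [231.9 158.7] circ 0.5759 0.1436 R 0.0169 cent [0.5762 0.1436] ztop 0.1346
sample pix [ 34.9 185.8] circ 0.4786 0.3852 R 0.0188 cent [0.4786 0.3852] ztop 0.1374
flask pix [487.3 185.2] circ 0.6268 -0.139 R 0.0192 cent [ 0.6272 -0.1393] ztop 0.1894
pA pix [223.4 215.4] circ 0.4764 0.139 R 0.0171 cent [0.4766 0.1391] ztop 0.0824
pB pix [239.9  90.2] circ 0.6612 0.1564 R 0.0169 cent [0.6615 0.1564] ztop 0.0826
box ((0.5712925791740417, 0.14395293593406677), (0.2944936156272888, 0.10146340727806091), 4.933215618133545) 0.08622962209096599
plate ((0.6339429020881653, -0.1357513964176178), 0.060636743903160095) ((0.6329209804534912, -0.13739833235740662), (0.10948079079389572, 0.11695659160614014), 164.23248291015625) 0.06956485536504073
pan ((0.4852789044380188, 0.38234391808509827), 0.06056314706802368) ((0.4854673445224762, 0.3814399838447571), (0.11173515021800995, 0.116788849234581), 42.0333251953125) 0.05962891321981867
```

Emit:
step_arm --pt "0.1 0.2 -0.2" --pt "0.1 0.2 -0.2" --pt "0.1 0.2 -0.2" --pt "0.1 0.2 -0.2" --pt "0.1 0.2 -0.2" --pt "0 0.2 -0.2" --pt "0 0.26 -0.2" --pt "0.04 0 -0.2" --pt "0 0 0" --pt "0 0 0" --turn '[0.8, 0.8, 0.8, 0.8, 0.8, 0.8, 0.8, 0.8, 0, 0]'

```text
time: 4.75
ee_pos: [0.5755, 0.1416, 0.2591]
eef_rot: [0.875, 0.484, -0.0, 0.0]
ft_force: [-1.0, 0.2, 0.4]
width: 0.0871
grip_force: 0.0
```

Run:
```python
from h import *
c=grab('wrist','w2.png');s=read_state();print(s['time'],s['ee_pos'],s['eef_rot'],s['joint_positions'].round(2))
import caps;caps.caps(c,caps.IT)
```

```text
4.8 [0.57563996 0.14186241 0.2592413 ] [8.75169726e-01 4.83815945e-01 2.54677383e-05 2.85255720e-04] [ 0.37  0.36 -0.89  1.42  0.28  1.49 -1.07]
amber pix [254.5 181.1] circ 0.5759 0.1448 R 0.0172 cent [0.5761 0.145 ] ztop 0.1346
sample pix [41.6 32.4] circ 0.4787 0.3858 R 0.0186 cent [0.4785 0.3863] ztop 0.1375
flask none
pA pix [196.5 211.6] circ 0.4766 0.1402 R 0.0176 cent [0.4766 0.1403] ztop 0.0825
pB pix [305.5 129.2] circ 0.661 0.1574 R 0.0171 cent [0.6612 0.1575] ztop 0.0826
```

View pics/w2.png

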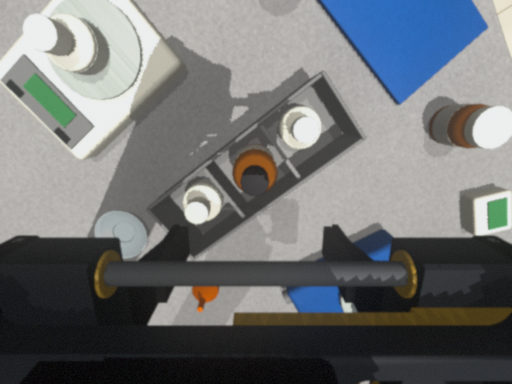

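The wrist view puts the amber cap at (254,181), consistent at (0.576, 0.1445), top 0.135. Descending and gripping.

Emit:
step_arm --pt "0 0.11 -0.6" --pt "0 0 -0.8" --pt "0 0 -0.8" --pt "0 0 -0.8" --pt "0 0 -0.8" --pt "0 0 -0.8" --pt "0 0 -0.7" --pt "0 0 -0.5" --pt "0 0 -0.35" --pt "0 0 0" --pt "0 0 0" --turn '[0, 0, 0, 0, 0, 0, 0, 0, 0, 0, 0]'

```text
time: 5.9
ee_pos: [0.5758, 0.1457, 0.1057]
eef_rot: [0.874, 0.485, 0.0, 0.0]
ft_force: [0.4, -0.8, 0.7]
width: 0.087
grip_force: 0.0
```

Emit:
step_arm --pt "0 0 0" --pt "0 0 0" --pt "0 0 0" --pt "0 0 0" --pt "0 0 0" --pt "0 0 0" --pt "0 0 0" --pt "0 0 0" --turn '[0, 0, 0, 0, 0, 0, 0, 0]' --grip 1 --newtons 30

```text
time: 6.7
ee_pos: [0.5757, 0.1455, 0.1052]
eef_rot: [0.874, 0.485, 0.0, 0.0]
ft_force: [0.1, -0.4, 0.4]
width: 0.0327
grip_force: 30.0
```

Emit:
step_arm --pt "0 0 0.3" --pt "0 0 0.6" --pt "0 0 0.8" --pt "0 0 0.8" --pt "0 0 0.8" --pt "0 0 0.8" --pt "0 0 0.8" --pt "0 0 0.8" --pt "0 0 0.8" --pt "-0.2 -0.3 0.6" --pt "-0.4 -0.6 0.3" --pt "-0.4 -0.8 0" --turn '[0, 0, 0, 0, 0, 0, 0, 0, 0, 0, 0, 0]'

```text
time: 7.9
ee_pos: [0.5501, 0.1036, 0.2921]
eef_rot: [0.874, 0.486, 0.001, 0.0]
ft_force: [0.2, -0.6, -2.6]
width: 0.0325
grip_force: 30.0
```

Emit:
step_arm --pt "-0.4 -0.8 0" --pt "-0.4 -0.8 0" --pt "-0.4 -0.8 0" --pt "-0.4 -0.8 0" --pt "-0.4 -0.8 0" --pt "-0.4 -0.8 0" --pt "-0.2 -0.9 0" --pt "-0.2 -0.9 0" --pt "-0.2 -0.9 0" --pt "-0.2 -0.9 0" --pt "-0.2 -0.9 0" --pt "0 -0.9 0" --turn '[0, 0, 0, 0, 0, 0, 0, 0, 0, 0, 0, 0]'

```text
time: 9.1
ee_pos: [0.4646, -0.1529, 0.2911]
eef_rot: [0.874, 0.485, -0.0, 0.0]
ft_force: [0.1, -0.1, -2.8]
width: 0.0326
grip_force: 30.0
```

Emit:
step_arm --pt "0 -0.9 0" --pt "0 -0.9 0" --pt "0 -0.9 0" --pt "0 -0.9 0" --pt "0 -0.9 0" --pt "0 -0.9 0" --pt "0 -0.9 0" --pt "0 -0.9 0" --pt "0 -0.6 0" --pt "0 -0.3 0" --pt "0 0 0" --turn '[0, 0, 0, 0, 0, 0, 0, 0, 0, 0, 0]'

```text
time: 10.2
ee_pos: [0.4654, -0.3551, 0.2899]
eef_rot: [0.874, 0.485, 0.0, -0.0]
ft_force: [0.0, 0.4, -2.8]
width: 0.0326
grip_force: 30.0
```

Run:
```python
from h import *
c=grab('wrist','w3.png');s=read_state();print(s['time'],s['ee_pos'],s['width'],s['joint_positions'].round(2))
```

```text
10.25 [ 0.46578992 -0.3540411   0.29016328] 0.03237464719415494 [ 1.03  0.26 -0.56  1.4   0.14  1.52 -0.08]
```

View pics/w3.png

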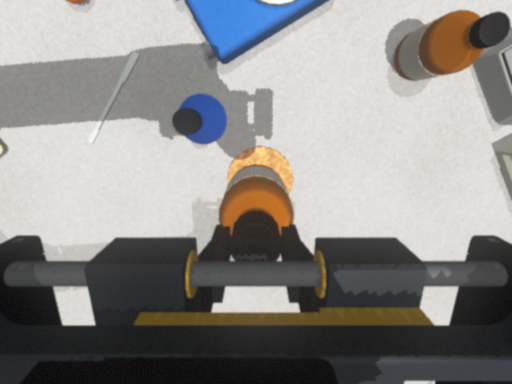

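The bottle is held upright; the mat's far edge is visible at (260,148) behind it, and the blue look-alike is at (200,118). I'll fit the mat's visible arc at its known radius.

Run:
```python
from h import *
from scipy.optimize import least_squares
c=load('wrist');W=cloud(c);hsv=cv2.cvtColor(c['image'],cv2.COLOR_RGB2HSV);z=W[...,2]
m=((hsv[...,1]>90)&(hsv[...,0]<25)&(z<.02)).astype(np.uint8);m[:130]=0;m[210:]=0;m[:,:215]=0;m[:,305:]=0
m=cv2.morphologyEx(m,cv2.MORPH_OPEN,np.ones((3,3),np.uint8));m=cv2.morphologyEx(m,cv2.MORPH_CLOSE,np.ones((5,5),np.uint8))
print('z',np.median(z[m>0]),m.sum())
P=[]
for u in range(236,288,2):
    v=np.where(m[:,u])[0]
    if len(v): P.append(ray(c,u,v.min()-.5,.006)[:2])
P=np.array(P)
f=least_squares(lambda p:np.hypot(*(P-p[:2]).T)-.058,[.456,-.387],loss='soft_l1',f_scale=.001);print(f.x,np.abs(f.fun).max())
b=(hsv[...,0]>105)&(hsv[...,0]<130)&(hsv[...,1]>120)&(np.hypot(W[...,0]-.49,W[...,1]+.29)<.12);print('blue',np.median(W[b],0),np.nanmax(W[b],0),np.nanmin(W[b],0))
```

```text
z nan 1159
[ 0.4536415  -0.38774105] 0.0010763164571184272
blue [ 0.45851195 -0.22399196  0.05366065] [ 0.57309654 -0.17107886  0.43166365] [ 0.39376055 -0.33189873  0.00839494]
```

Emit:
step_arm --pt "-0.2 -0.5 -0.3" --pt "-0.2 -0.5 -0.6" --pt "-0.05 -0.32 -0.8" --pt "0 0 -0.8" --pt "0 0 -0.8" --pt "0 0 -0.8" --pt "0 0 -0.8" --pt "0 0 -0.8" --pt "0 0 -0.6" --pt "0 0 -0.4" --pt "0 0 -0.2" --pt "0 0 0" --turn '[0, 0, 0, 0, 0, 0, 0, 0, 0, 0, 0, 0]'

```text
time: 11.45
ee_pos: [0.4541, -0.3875, 0.1173]
eef_rot: [0.874, 0.485, -0.0, -0.0]
ft_force: [-0.2, -0.5, -2.3]
width: 0.0323
grip_force: 30.0
```

Emit:
step_arm --pt "0 0 -0.1" --pt "0 0 -0.1" --pt "0 0 -0.1" --pt "0 0 -0.05" --pt "0 0 0" --pt "0 0 0" --turn '[0, 0, 0, 0, 0, 0]'

```text
time: 12.05
ee_pos: [0.4544, -0.3875, 0.109]
eef_rot: [0.874, 0.485, 0.0, 0.0]
ft_force: [-0.0, 0.0, -2.7]
width: 0.0325
grip_force: 30.0
```

Emit:
step_arm --pt "0 0 -0.05" --pt "0 0 -0.05" --pt "0 0 0" --pt "0 0 0" --turn '[0, 0, 0, 0]'

```text
time: 12.45
ee_pos: [0.4543, -0.3875, 0.1064]
eef_rot: [0.874, 0.485, 0.0, -0.0]
ft_force: [0.8, -0.1, -2.3]
width: 0.0329
grip_force: 30.0
```

Emit:
step_arm --pt "0 0 -0.04" --pt "0 0 0" --pt "0 0 0" --turn '[0, 0, 0]'

```text
time: 12.75
ee_pos: [0.4547, -0.3878, 0.1061]
eef_rot: [0.874, 0.485, 0.0, 0.001]
ft_force: [0.2, -0.3, 3.4]
width: 0.0324
grip_force: 30.0
```

Emit:
step_arm --pt "0 0 0" --pt "0 0 0" --pt "0 0 0" --pt "0 0 0" --pt "0 0 0" --turn '[0, 0, 0, 0, 0]' --grip 0.3

```text
time: 13.25
ee_pos: [0.4543, -0.3874, 0.1053]
eef_rot: [0.874, 0.486, -0.0, -0.0]
ft_force: [0.1, 0.3, 0.1]
width: 0.0592
grip_force: 0.0
```

Emit:
step_arm --pt "0 0 0.3" --pt "0 0 0.7" --pt "0 0 0.9" --pt "0 0 0.9" --pt "0 0 0.9" --pt "0 0 0.9" --pt "0 0 0.9" --pt "0 0 0.9" --pt "0 0.3 0.9" --pt "0 0.6 0.3" --pt "0 0.9 0" --pt "0 0.9 0" --turn '[0, 0, 0, 0, 0, 0, 0, 0, 0, 0, 0, 0]' --grip 0

```text
time: 14.45
ee_pos: [0.4544, -0.3183, 0.2953]
eef_rot: [0.874, 0.486, 0.0, -0.0]
ft_force: [0.4, 0.2, -0.1]
width: 0.087
grip_force: 0.0
```

Run:
```python
from h import *
c=grab('scene','s2.png');import caps
caps.caps(c,[('amber',.4545,-.387,.136,1)]);cv2.imwrite('pics/s2c.png',cv2.resize(c['image'][130:330,60:360,::-1],None,fx=2,fy=2))
```

```text
amber pix [116.7 215.9] circ 0.4562 -0.3869 R 0.0186 cent [ 0.4559 -0.3876] ztop 0.1358
```

View pics/s2c.png

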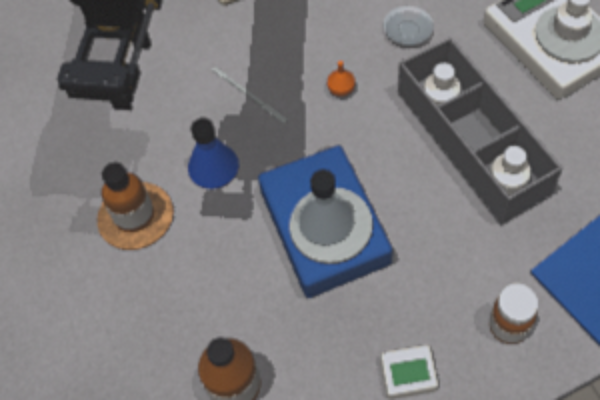

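The amber bottle stands upright on the mat (crop (125,200)), and the middle cell is now empty. Going to the balance.

Emit:
step_arm --pt "0.1 0.9 0" --pt "0.1 0.9 0" --pt "0.1 0.9 0" --pt "0.1 0.9 0" --pt "0.1 0.9 0" --pt "0.1 0.9 0" --pt "0.1 0.9 0" --pt "0.1 0.9 0" --pt "0.1 0.9 0" --pt "0.1 0.9 0" --pt "0 0.9 0" --pt "0 0.9 0" --turn '[0, 0, 0, 0, 0, 0, 0, 0, 0, 0, 0, 0]'

```text
time: 15.7
ee_pos: [0.4788, -0.0483, 0.295]
eef_rot: [0.874, 0.486, -0.0, -0.0]
ft_force: [-0.2, -0.1, 0.1]
width: 0.0873
grip_force: 0.0
```

Emit:
step_arm --pt "0 0.9 0" --pt "0 0.9 0" --pt "0 0.9 0" --pt "0 0.9 0" --pt "0 0.9 0" --pt "0 0.9 0" --pt "0 0.9 0" --pt "0 0.9 0" --pt "0 0.9 0" --pt "0 0.9 0" --pt "0 0.9 0" --pt "0 0.9 0" --turn '[0, 0, 0, 0, 0, 0, 0, 0, 0, 0, 0, 0]'

```text
time: 16.9
ee_pos: [0.4784, 0.2213, 0.2951]
eef_rot: [0.874, 0.486, -0.0, 0.0]
ft_force: [0.1, 0.1, 0.8]
width: 0.0873
grip_force: 0.0
```

Emit:
step_arm --pt "0 0.9 0" --pt "0 0.9 0" --pt "0 0.9 0" --pt "0 0.9 0" --pt "0 0.9 0" --pt "0 0.9 0" --pt "0 0.6 0" --pt "0 0.5 0" --pt "0 0 -0.4" --pt "0 0 -0.5" --pt "0 0 0" --pt "0 0 0" --turn '[0, 0, 0, 0, 0, 0, 0, 0, 0, 0, 0, 0]'

```text
time: 18.1
ee_pos: [0.4795, 0.3814, 0.2725]
eef_rot: [0.875, 0.485, -0.0, 0.0]
ft_force: [-0.1, 0.0, 0.2]
width: 0.0868
grip_force: 0.0
```

Run:
```python
from h import *
c=grab('wrist','w4.png');s=read_state();print(s['time'],s['ee_pos'],s['joint_positions'].round(2))
import caps;caps.caps(c,caps.IT)
```

```text
18.15 [0.47967104 0.38168118 0.27299353] [-0.02  0.45 -1.02  1.33  0.38  1.56 -1.56]
amber none
sample pix [251.  177.2] circ 0.4774 0.3886 R 0.017 cent [0.4776 0.3889] ztop 0.1376
flask none
pA pix [331.6 296.6] circ 0.4749 0.143 R 0.0187 cent [0.4752 0.1426] ztop 0.0825
pB pix [437.1 230. ] circ 0.6613 0.1612 R 0.0185 cent [0.6622 0.1634] ztop 0.0823
```

View pics/w4.png

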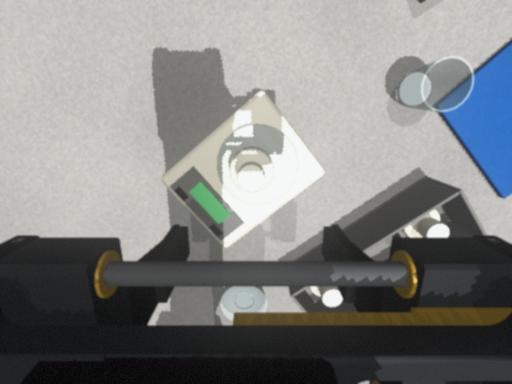

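The wrist view shows the sample cap at (251,177), i.e. about (0.478, 0.387), top 0.1376.

Emit:
step_arm --pt "-0.06 0.2 -0.4" --pt "0 0 -0.8" --pt "0 0 -0.8" --pt "0 0 -0.8" --pt "0 0 -0.8" --pt "0 0 -0.8" --pt "0 0 -0.8" --pt "0 0 -0.6" --pt "0 0 -0.4" --pt "0 0 -0.3" --pt "0 0 0" --pt "0 0 0" --turn '[0, 0, 0, 0, 0, 0, 0, 0, 0, 0, 0, 0]'

```text
time: 19.35
ee_pos: [0.478, 0.3879, 0.1111]
eef_rot: [0.874, 0.486, 0.0, -0.0]
ft_force: [0.0, -0.1, -0.2]
width: 0.087
grip_force: 0.0
```

Emit:
step_arm --pt "0 0 0" --pt "0 0 0" --pt "0 0 0" --pt "0 0 0" --pt "0 0 0" --pt "0 0 0" --pt "0 0 0" --pt "0 0 0" --turn '[0, 0, 0, 0, 0, 0, 0, 0]' --grip 1 --newtons 25

```text
time: 20.15
ee_pos: [0.4778, 0.3875, 0.1105]
eef_rot: [0.874, 0.485, 0.0, 0.0]
ft_force: [-0.2, 0.5, 0.1]
width: 0.0325
grip_force: 25.0
```

Emit:
step_arm --pt "0 0 0.3" --pt "0 0 0.6" --pt "0 0 0.8" --pt "0 0 0.8" --pt "0 0 0.8" --pt "0 0 0.8" --pt "0 0 0.8" --pt "0.1 -0.3 0.5" --pt "0.3 -0.6 0.3" --pt "0.3 -0.8 0" --pt "0.3 -0.8 0" --pt "0.3 -0.8 0" --turn '[0, 0, 0, 0, 0, 0, 0, 0, 0, 0, 0, 0]'

```text
time: 21.35
ee_pos: [0.5107, 0.3037, 0.2535]
eef_rot: [0.874, 0.485, 0.0, 0.0]
ft_force: [-0.1, 1.7, -1.5]
width: 0.0323
grip_force: 25.0
```

Emit:
step_arm --pt "0.3 -0.8 0" --pt "0.3 -0.8 0" --pt "0.3 -0.8 0" --pt "0.3 -0.8 0" --pt "0.3 -0.8 0" --pt "0.3 -0.8 0" --pt "0.3 -0.7 0" --pt "0.3 -0.5 0" --pt "0 -0.4 0" --pt "0 0 0" --pt "0 0 0" --turn '[0, 0, 0, 0, 0, 0, 0, 0, 0, 0, 0]'

```text
time: 22.45
ee_pos: [0.5699, 0.1457, 0.2532]
eef_rot: [0.874, 0.486, 0.0, -0.0]
ft_force: [0.5, 0.4, -0.5]
width: 0.0324
grip_force: 25.0
```

Run:
```python
from h import *
c=grab('wrist','w5.png');s=read_state();print(s['time'],s['ee_pos'],s['width'])
W=cloud(c);z=W[...,2]
# pan, now empty
for nm,h,x0,y0 in [('pan',.06,.483,.385)]:
    m=((abs(z-h)<.005)&(np.hypot(W[...,0]-x0,W[...,1]-y0)<.075)).astype(np.uint8)
    n,l,s_,ct=cv2.connectedComponentsWithStats(m);i=1+np.argmax(s_[1:,4])
    cn=max(cv2.findContours((l==i).astype(np.uint8),0,1)[0],key=len)
    P=np.array([ray(c,*p[0],h)[:2] for p in cn],np.float32);print(nm,ct[i],cv2.minEnclosingCircle(P),cv2.fitEllipse(P),np.median(z[l==i]))
m=((abs(z-.087)<.006)&(np.hypot(W[...,0]-.57,W[...,1]-.145)<.18)).astype(np.uint8)
n,l,s_,ct=cv2.connectedComponentsWithStats(m);print(s_[1:,4])
P=np.array([ray(c,u,v,.087)[:2] for v,u in np.argwhere(m>0)],np.float32);print(len(P),cv2.minAreaRect(P))
```

```text
22.5 [0.56985332 0.14613233 0.25318144] 0.032428851372275025
pan [96.55829082 46.87397959] ((0.484475702047348, 0.38275814056396484), 0.060490891337394714) ((0.4839271903038025, 0.38162338733673096), (0.11358501017093658, 0.12054260820150375), 53.544925689697266) 0.05964613334861937
[1957  540  416]
2913 ((0.5711517930030823, 0.1448529213666916), (0.2944113314151764, 0.10156210511922836), 4.888525009155273)
```

View pics/w5.png

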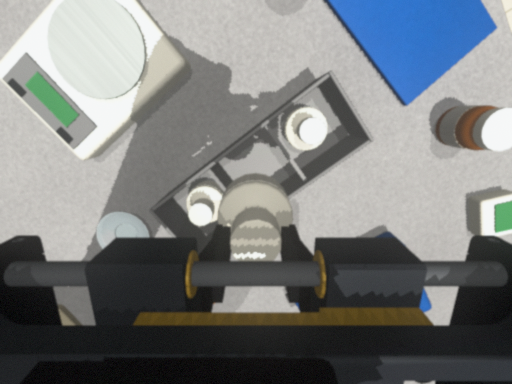

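The sample is held upright over the box; the rim fits a 294×102 rectangle centred at (0.571, 0.145), and the empty cell is at (265,160). Lowering.

Emit:
step_arm --pt "0.05 -0.04 -0.4" --pt "0 0 -0.8" --pt "0 0 -0.8" --pt "0 0 -0.8" --pt "0 0 -0.8" --pt "0 0 -0.7" --pt "0 0 -0.7" --pt "0 0 -0.7" --pt "0 0 -0.7" --pt "0 0 -0.6" --pt "0 0 -0.4" --pt "0 0 0" --turn '[0, 0, 0, 0, 0, 0, 0, 0, 0, 0, 0, 0]'

```text
time: 23.7
ee_pos: [0.5708, 0.1438, 0.0665]
eef_rot: [0.874, 0.486, -0.001, -0.0]
ft_force: [-0.5, 0.1, -0.1]
width: 0.0326
grip_force: 25.0
```

Emit:
step_arm --pt "0 0 -0.1" --pt "0 0 -0.1" --pt "0 0 -0.1" --pt "0 0 -0.05" --pt "0 0 0" --pt "0 0 0" --turn '[0, 0, 0, 0, 0, 0]'

```text
time: 24.3
ee_pos: [0.5717, 0.144, 0.0593]
eef_rot: [0.874, 0.485, 0.0, 0.0]
ft_force: [0.2, 0.8, 0.2]
width: 0.0327
grip_force: 25.0
```

Emit:
step_arm --pt "0 0 -0.05" --pt "0 0 -0.05" --pt "0 0 -0.03" --pt "0 0 0" --pt "0 0 0" --turn '[0, 0, 0, 0, 0]'

```text
time: 24.8
ee_pos: [0.5716, 0.1441, 0.056]
eef_rot: [0.874, 0.486, 0.0, 0.0]
ft_force: [-0.0, 0.4, -1.1]
width: 0.0323
grip_force: 25.0
```

Emit:
step_arm --pt "0 0 -0.04" --pt "0 0 0" --pt "0 0 0" --turn '[0, 0, 0]'

```text
time: 25.1
ee_pos: [0.5718, 0.1443, 0.0553]
eef_rot: [0.874, 0.486, 0.0, 0.0]
ft_force: [-1.3, -0.5, 3.1]
width: 0.0326
grip_force: 25.0
```

Emit:
step_arm --pt "0 0 0" --pt "0 0 0" --pt "0 0 0" --pt "0 0 0" --pt "0 0 0" --turn '[0, 0, 0, 0, 0]' --grip 0.45

```text
time: 25.6
ee_pos: [0.5716, 0.1439, 0.0549]
eef_rot: [0.874, 0.485, -0.0, 0.0]
ft_force: [-0.3, -0.1, -1.0]
width: 0.0474
grip_force: 0.0
```

Emit:
step_arm --pt "0 0 0.3" --pt "0 0 0.6" --pt "0 0 0.9" --pt "0 0 0.9" --pt "0 0 0.9" --pt "0 0 0.9" --pt "0 0 0.9" --pt "0 0 0.9" --pt "0 0 0.9" --pt "0 0 0.9" --pt "0 -0.2 0.9" --pt "0 -0.5 0.5" --turn '[0, 0, 0, 0, 0, 0, 0, 0, 0, 0, 0, 0]'

```text
time: 26.8
ee_pos: [0.5715, 0.1279, 0.2956]
eef_rot: [0.874, 0.487, 0.002, 0.0]
ft_force: [1.1, -0.2, 0.4]
width: 0.0478
grip_force: 0.0
```

Emit:
step_arm --pt "0.2 -0.9 0" --pt "0.2 -0.9 0" --pt "0.2 -0.9 0" --pt "0.2 -0.9 0" --pt "0.2 -0.9 0" --pt "0.2 -0.9 0" --pt "0.2 -0.9 0" --pt "0.2 -0.9 0" --pt "0.2 -0.9 0" --pt "0.2 -0.9 0" --pt "0.2 -0.9 0" --pt "0 -0.5 0" --turn '[0, 0, 0, 0, 0, 0, 0, 0, 0, 0, 0, 0]' --grip 0

```text
time: 28.0
ee_pos: [0.6264, -0.1365, 0.2924]
eef_rot: [0.875, 0.484, -0.0, 0.0]
ft_force: [0.6, -0.2, -0.0]
width: 0.0874
grip_force: 0.0
```

Emit:
step_arm --pt "0 0 0" --pt "0 0 0" --turn '[0, 0]'

```text
time: 28.2
ee_pos: [0.6263, -0.1326, 0.2927]
eef_rot: [0.874, 0.486, 0.0, -0.0]
ft_force: [0.5, 0.8, -0.3]
width: 0.0868
grip_force: 0.0
```

Run:
```python
from h import *
c=grab('wrist','w6.png');s=read_state();print(s['time'],s['ee_pos'],s['joint_positions'].round(2))
import caps;caps.caps(c,caps.IT)
d=grab('scene','s6.png');caps.caps(d,[('cell',.5715,.144,.083,0)])
```

```text
28.25 [ 0.62639354 -0.13201184  0.29281802] [ 0.73  0.47 -0.88  1.22  0.36  1.61 -0.64]
amber none
sample none
flask pix [260.6 194.6] circ 0.6273 -0.1412 R 0.0175 cent [ 0.6274 -0.1411] ztop 0.1895
pA pix [49.3 55.8] circ 0.4771 0.1382 R 0.0184 cent [0.4767 0.1378] ztop 0.0825
pB none
cell pix [298.2 186.9] circ 0.5721 0.1448 R 0.0189 cent [0.5715 0.1443] ztop 0.083
```

View pics/w6.png

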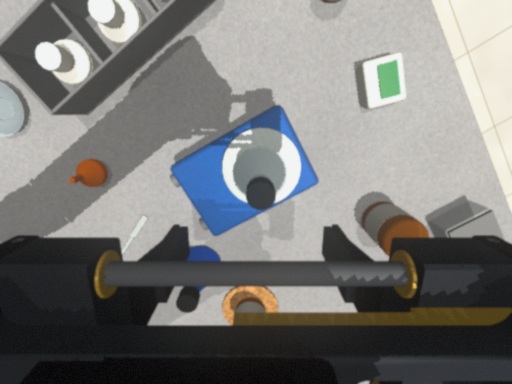

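View pics/s6.png

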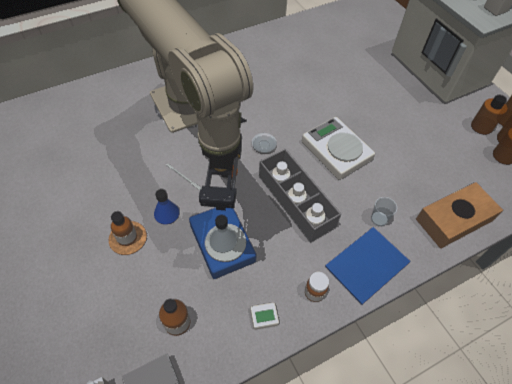

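The scene view shows the sample in the middle cell at (298,190), below the rim. The wrist view shows the flask stopper at (260,194), i.e. (0.627, -0.1405). Gripping the flask.

Emit:
step_arm --pt "0 -0.17 -0.2" --pt "0 -0.17 -0.5" --pt "0 0 -0.7" --pt "0 0 -0.7" --pt "0 0 -0.7" --pt "0 0 -0.7" --pt "0 0 -0.7" --pt "0 0 -0.6" --pt "0 0 -0.4" --pt "0.03 0 -0.1" --pt "0 0 0" --pt "0 0 0" --turn '[0, 0, 0, 0, 0, 0, 0, 0, 0, 0, 0, 0]'

```text
time: 29.5
ee_pos: [0.6278, -0.1419, 0.1607]
eef_rot: [0.874, 0.486, 0.0, 0.0]
ft_force: [0.3, -0.0, -0.1]
width: 0.0873
grip_force: 0.0
```

Emit:
step_arm --pt "0 0 0" --pt "0 0 0" --pt "0 0 0" --pt "0 0 0" --pt "0 0 0" --pt "0 0 0" --pt "0 0 0" --pt "0 0 0" --turn '[0, 0, 0, 0, 0, 0, 0, 0]' --grip 1 --newtons 30

```text
time: 30.3
ee_pos: [0.6273, -0.1419, 0.1599]
eef_rot: [0.874, 0.485, -0.0, -0.0]
ft_force: [-0.0, -0.0, 0.5]
width: 0.0325
grip_force: 30.0
```

Emit:
step_arm --pt "0 0 0.3" --pt "0 0 0.6" --pt "0 0 0.8" --pt "0 0 0.8" --pt "0 0 0.8" --pt "0 0 0.8" --pt "0 0 0.7" --pt "-0.1 0.3 0.4" --pt "-0.2 0.6 0" --pt "-0.2 0.8 0" --pt "-0.2 0.8 0" --pt "-0.2 0.8 0" --turn '[0, 0, 0, 0, 0, 0, 0, 0, 0, 0, 0, 0]'

```text
time: 31.5
ee_pos: [0.6038, -0.0569, 0.2894]
eef_rot: [0.874, 0.486, -0.0, -0.0]
ft_force: [-0.3, 0.3, -1.8]
width: 0.0324
grip_force: 30.0
```

Emit:
step_arm --pt "-0.2 0.8 0" --pt "-0.2 0.8 0" --pt "-0.2 0.8 0" --pt "-0.2 0.8 0" --pt "-0.2 0.8 0" --pt "-0.2 0.8 0" --pt "-0.2 0.8 0" --pt "-0.2 0.8 0" --pt "-0.2 0.8 0" --pt "-0.2 0.8 0" --pt "-0.2 0.8 0" --pt "-0.2 0.8 0" --turn '[0, 0, 0, 0, 0, 0, 0, 0, 0, 0, 0, 0]'

```text
time: 32.7
ee_pos: [0.5438, 0.1823, 0.2898]
eef_rot: [0.874, 0.486, -0.0, 0.0]
ft_force: [-1.2, 0.3, -2.8]
width: 0.0325
grip_force: 30.0
```

Emit:
step_arm --pt "-0.3 0.8 0" --pt "-0.3 0.8 0" --pt "-0.3 0.8 0" --pt "-0.3 0.8 0" --pt "-0.3 0.8 0" --pt "-0.3 0.7 0" --pt "-0.3 0.6 0" --pt "-0.1 0.4 0" --pt "0 0.3 0" --pt "0 0 0" --pt "0 0 0" --turn '[0, 0, 0, 0, 0, 0, 0, 0, 0, 0, 0]'

```text
time: 33.8
ee_pos: [0.4902, 0.33, 0.2898]
eef_rot: [0.874, 0.485, -0.0, 0.0]
ft_force: [0.1, -0.8, -2.7]
width: 0.0324
grip_force: 30.0
```

Run:
```python
from h import *
c=grab('wrist','w7.png');s=read_state();print(s['time'],s['ee_pos'],s['width'],s['joint_positions'].round(2))
```

```text
33.85 [0.49036353 0.32978967 0.2898195 ] 0.03223279832374147 [ 0.11  0.39 -1.05  1.36  0.34  1.57 -1.46]
```

View pics/w7.png

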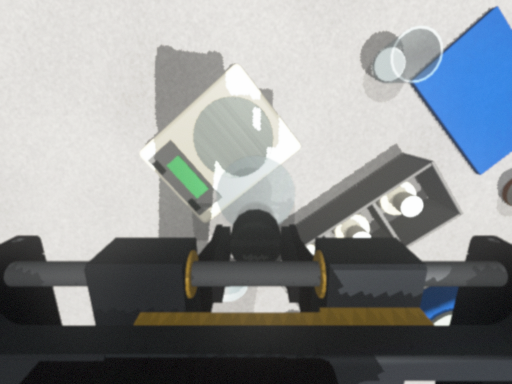

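The flask is held upright; the empty pan is at (233,135), mostly visible. Fitting its rim at the known radius.

Run:
```python
from h import *
from scipy.optimize import least_squares
c=load('wrist');W=cloud(c);z=W[...,2]
m=((abs(z-.06)<.006)&(np.hypot(W[...,0]-.484,W[...,1]-.384)<.075)).astype(np.uint8)
n,l,s_,ct=cv2.connectedComponentsWithStats(m);i=1+np.argmax(s_[1:,4]);print(s_[i],np.median(z[l==i]))
cn=max(cv2.findContours((l==i).astype(np.uint8),0,1)[0],key=len)[:,0]
cn=cn[cn[:,1]<155]
P=np.array([ray(c,*p,.06)[:2] for p in cn])
f=least_squares(lambda p:np.hypot(*(P-p[:2]).T)-p[2],[.484,.384,.06],loss='soft_l1',f_scale=.001);print(f.x,np.abs(f.fun).mean())
d=load('scene');W=cloud(d);z=W[...,2]
m=((abs(z-.06)<.004)&(np.hypot(W[...,0]-.484,W[...,1]-.384)<.075)).astype(np.uint8)
n,l,s_,ct=cv2.connectedComponentsWithStats(m);i=1+np.argmax(s_[1:,4])
print('scene',ray(d,*ct[i],.06))
```

```text
[ 193   96   80   79 4463] 0.05962762117885012
[0.48434488 0.38437018 0.05872242] 0.0004620895701246163
scene [0.48498439 0.38464518 0.06      ]
```

Emit:
step_arm --pt "-0.1 0.4 -0.2" --pt "-0.13 0.6 -0.4" --pt "0 0.6 -0.6" --pt "0 0.35 -0.7" --pt "0 0.2 -0.7" --pt "0 0 -0.7" --pt "0 0 -0.6" --pt "0 0 -0.5" --pt "0 0 -0.4" --pt "0 0 -0.3" --pt "0 0 -0.1" --pt "0 0 0" --turn '[0, 0, 0, 0, 0, 0, 0, 0, 0, 0, 0, 0]'

```text
time: 35.05
ee_pos: [0.4842, 0.3842, 0.16]
eef_rot: [0.874, 0.485, 0.0, 0.0]
ft_force: [-0.3, -0.6, -2.2]
width: 0.0328
grip_force: 30.0
```

Emit:
step_arm --pt "0 0 -0.1" --pt "0 0 -0.1" --pt "0 0 -0.05" --pt "0 0 0" --pt "0 0 0" --turn '[0, 0, 0, 0, 0]'

```text
time: 35.55
ee_pos: [0.4841, 0.3843, 0.1538]
eef_rot: [0.874, 0.485, 0.0, 0.0]
ft_force: [0.5, 0.4, -2.5]
width: 0.0326
grip_force: 30.0
```

Emit:
step_arm --pt "0 0 -0.06" --pt "0 0 -0.05" --pt "0 0 -0.03" --pt "0 0 0" --pt "0 0 0" --turn '[0, 0, 0, 0, 0]'

```text
time: 36.05
ee_pos: [0.4841, 0.3843, 0.1502]
eef_rot: [0.874, 0.485, 0.0, 0.0]
ft_force: [-0.8, -0.5, -2.1]
width: 0.0328
grip_force: 30.0
```

Emit:
step_arm --pt "0 0 -0.04" --pt "0 0 0" --pt "0 0 0" --turn '[0, 0, 0]'

```text
time: 36.35
ee_pos: [0.4843, 0.3845, 0.1499]
eef_rot: [0.874, 0.485, 0.0, 0.0]
ft_force: [-2.0, -2.9, 5.3]
width: 0.0323
grip_force: 30.0
```

Emit:
step_arm --pt "0 0 0" --pt "0 0 0" --pt "0 0 0" --pt "0 0 0" --pt "0 0 0" --turn '[0, 0, 0, 0, 0]' --grip 0.3

```text
time: 36.85
ee_pos: [0.4841, 0.3843, 0.1491]
eef_rot: [0.874, 0.485, -0.0, -0.0]
ft_force: [-0.2, -0.3, -0.2]
width: 0.0589
grip_force: 0.0
```

Emit:
step_arm --pt "0 0 0.3" --pt "0 0 0.6" --pt "0 0 0.9" --pt "0 0 0.9" --pt "0 0 0.9" --pt "0 0 0.9" --pt "0 -0.2 0.9" --pt "0 -0.5 0.5" --pt "0 -0.9 0" --pt "0 -0.9 0" --pt "0 -0.9 0" --pt "0 -0.9 0" --turn '[0, 0, 0, 0, 0, 0, 0, 0, 0, 0, 0, 0]' --grip 0

```text
time: 38.05
ee_pos: [0.484, 0.2752, 0.2971]
eef_rot: [0.874, 0.485, 0.0, 0.0]
ft_force: [0.7, -0.2, -0.7]
width: 0.0871
grip_force: 0.0
```

Emit:
step_arm --pt "0 -0.9 0" --pt "0 -0.9 0" --pt "0 -0.9 0" --pt "0 -0.9 0" --pt "0 -0.9 0" --pt "0 -0.9 0" --pt "0 -0.9 0" --pt "0 -0.9 0" --pt "0 -0.9 0" --pt "0 -0.9 0" --pt "0 -0.9 0" --pt "0 -0.9 0" --turn '[0, 0, 0, 0, 0, 0, 0, 0, 0, 0, 0, 0]'

```text
time: 39.25
ee_pos: [0.4837, 0.0055, 0.2971]
eef_rot: [0.874, 0.485, 0.0, 0.0]
ft_force: [0.3, -1.5, 0.6]
width: 0.0869
grip_force: 0.0
```

Emit:
step_arm --pt "-0.1 -0.9 0" --pt "-0.1 -0.9 0" --pt "-0.1 -0.9 0" --pt "-0.1 -0.9 0" --pt "-0.1 -0.9 0" --pt "-0.1 -0.9 0" --pt "-0.1 -0.9 0" --pt "-0.1 -0.9 0" --pt "-0.1 -0.9 0" --pt "-0.1 -0.9 0" --pt "-0.1 -0.9 0" --pt "0 -0.9 0" --turn '[0, 0, 0, 0, 0, 0, 0, 0, 0, 0, 0, 0]'

```text
time: 40.45
ee_pos: [0.4559, -0.2646, 0.2973]
eef_rot: [0.874, 0.485, -0.0, 0.0]
ft_force: [0.4, -0.2, 0.9]
width: 0.0871
grip_force: 0.0
```

Emit:
step_arm --pt "0 -0.9 0" --pt "0 -0.9 0" --pt "0 -0.8 0" --pt "0 -0.7 0" --pt "0 -0.5 0" --pt "0 0 0" --pt "0 0 0" --turn '[0, 0, 0, 0, 0, 0, 0]'

```text
time: 41.15
ee_pos: [0.457, -0.3576, 0.2967]
eef_rot: [0.874, 0.486, 0.0, -0.0]
ft_force: [-1.0, 0.3, 0.5]
width: 0.0872
grip_force: 0.0
```

Run:
```python
from h import *
c=grab('wrist','w8.png');s=read_state();print(s['time'],s['ee_pos'],s['joint_positions'].round(2))
import caps;IT=[('amber',.4545,-.387,.136,1),('flask',.4845,.384,.18,1)];caps.caps(c,IT);print('scene');caps.caps(grab('scene','s8.png'),IT)
```

```text
41.2 [ 0.45708703 -0.35717467  0.29687244] [ 1.09  0.26 -0.63  1.39  0.15  1.54 -0.08]
amber pix [266.3 196.5] circ 0.4547 -0.3877 R 0.0171 cent [ 0.4549 -0.3876] ztop 0.1355
flask none
scene
amber pix [116.7 216. ] circ 0.4572 -0.388 R 0.0191 cent [ 0.456  -0.3877] ztop 0.1361
flask pix [352.1 121.9] circ 0.4876 0.3819 R 0.0208 cent [0.4853 0.3825] ztop 0.1808
```

View pics/s8.png

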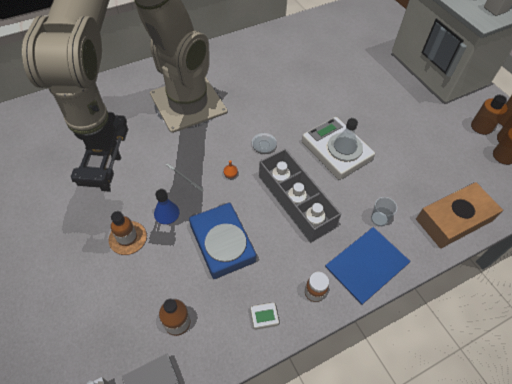

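The flask stands upright centred on the pan at (350,140), and the plate is empty at (225,243). Descending on the amber bottle, and measuring the empty plate.

Emit:
step_arm --pt "-0.08 -0.4 -0.2" --pt "0 -0.5 -0.5" --pt "0 -0.3 -0.8" --pt "0 0 -0.8" --pt "0 0 -0.8" --pt "0 0 -0.8" --pt "0 0 -0.8" --pt "0 0 -0.8" --pt "0 0 -0.8" --pt "0 0 -0.7" --pt "0 0 -0.4" --pt "0 0 -0.2" --turn '[0, 0, 0, 0, 0, 0, 0, 0, 0, 0, 0, 0]'

```text
time: 42.45
ee_pos: [0.4538, -0.3884, 0.1051]
eef_rot: [0.874, 0.485, -0.0, -0.001]
ft_force: [-0.0, 0.2, 0.5]
width: 0.0875
grip_force: 0.0
```

Emit:
step_arm --pt "0 0 0" --pt "0 0 0" --turn '[0, 0]'

```text
time: 42.65
ee_pos: [0.4549, -0.3886, 0.1073]
eef_rot: [0.874, 0.485, 0.0, 0.0]
ft_force: [1.4, 0.7, 0.2]
width: 0.0871
grip_force: 0.0
```

Run:
```python
from h import *
d=load('scene');W=cloud(d);z=W[...,2]
m=((abs(z-.07)<.005)&(np.hypot(W[...,0]-.632,W[...,1]+.136)<.08)).astype(np.uint8)
n,l,s_,ct=cv2.connectedComponentsWithStats(m);i=1+np.argmax(s_[1:,4])
cn=max(cv2.findContours((l==i).astype(np.uint8),0,1)[0],key=len)
P=np.array([ray(d,*p[0],.07)[:2] for p in cn],np.float32)
print(s_[i],np.median(z[l==i]),ray(d,*ct[i],.07),cv2.minEnclosingCircle(P))
```

```text
[ 205  223   41   38 1188] 0.07051634212708846 [ 0.63548361 -0.13773048  0.07      ] ((0.6338675618171692, -0.13718579709529877), 0.06111656874418259)
```

Emit:
step_arm --pt "0 0 0" --pt "0 0 0" --pt "0 0 0" --pt "0 0 0" --pt "0 0 0" --pt "0 0 0" --pt "0 0 0" --pt "0 0 0" --turn '[0, 0, 0, 0, 0, 0, 0, 0]' --grip 1 --newtons 30

```text
time: 43.45
ee_pos: [0.4546, -0.3883, 0.1067]
eef_rot: [0.874, 0.485, 0.0, 0.0]
ft_force: [-0.9, -0.0, -0.2]
width: 0.0324
grip_force: 30.0
```

Emit:
step_arm --pt "0 0 0.3" --pt "0 0 0.6" --pt "0 0 0.8" --pt "0 0 0.8" --pt "0 0 0.8" --pt "0 0 0.8" --pt "0 0 0.8" --pt "0 0 0.8" --pt "0 0 0.8" --pt "0.2 0.2 0.4" --pt "0.4 0.4 0" --pt "0.6 0.6 0" --turn '[0, 0, 0, 0, 0, 0, 0, 0, 0, 0, 0, 0]'

```text
time: 44.65
ee_pos: [0.4849, -0.3578, 0.2789]
eef_rot: [0.875, 0.485, -0.0, -0.0]
ft_force: [-0.3, 0.1, -4.1]
width: 0.0329
grip_force: 30.0
```

Emit:
step_arm --pt "0.6 0.8 0" --pt "0.6 0.8 0" --pt "0.6 0.8 0" --pt "0.6 0.8 0" --pt "0.6 0.8 0" --pt "0.6 0.8 0" --pt "0.6 0.6 0" --pt "0.6 0.4 0" --pt "0.4 0.2 0" --pt "0.2 0 0" --pt "0 0 0" --pt "0 0 0" --turn '[0, 0, 0, 0, 0, 0, 0, 0, 0, 0, 0, 0]'

```text
time: 45.85
ee_pos: [0.6192, -0.209, 0.279]
eef_rot: [0.875, 0.485, -0.0, -0.0]
ft_force: [-0.1, -0.0, -2.2]
width: 0.0326
grip_force: 30.0
```

Run:
```python
from h import *
from scipy.optimize import least_squares
c=grab('wrist','w9.png');s=read_state();print(s['time'],s['ee_pos'],s['width'])
W=cloud(c);z=W[...,2]
m=((abs(z-.07)<.006)&(np.hypot(W[...,0]-.634,W[...,1]+.137)<.08)).astype(np.uint8)
n,l,s_,ct=cv2.connectedComponentsWithStats(m);i=1+np.argmax(s_[1:,4]);print(s_[i],ct[i],np.median(z[l==i]))
cn=max(cv2.findContours((l==i).astype(np.uint8),0,1)[0],key=len)[:,0]
cn=cn[cn[:,1]<s_[i][1]+.5*s_[i][3]]
P=np.array([ray(c,*p,.07)[:2] for p in cn])
f=least_squares(lambda p:np.hypot(*(P-p[:2]).T)-.0597,[.634,-.137],loss='soft_l1',f_scale=.001);print(f.x,np.abs(f.fun).mean())
```

```text
45.9 [ 0.61910303 -0.2091354   0.27916521] 0.032184347365306294
[ 195   75   86   89 5930] [237.15716695 118.94822934] 0.0696385532564941
[ 0.63301864 -0.13836281] 0.0004344639381199166
```

View pics/w9.png

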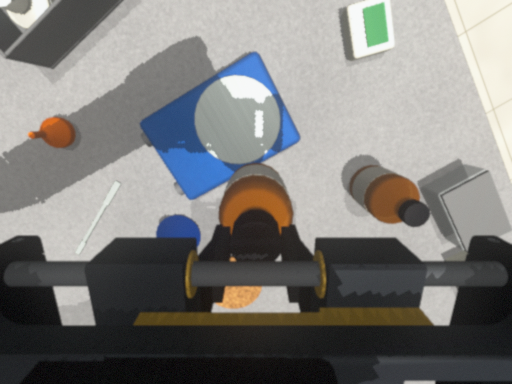

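The amber bottle is held upright; the plate is at (237,119), centre (0.6335, -0.1375). Placing.

Emit:
step_arm --pt "0.1 0.4 0" --pt "0.2 0.7 0" --pt "0.2 0.7 -0.2" --pt "0.08 0.6 -0.4" --pt "0 0.3 -0.6" --pt "0 0.16 -0.6" --pt "0 0 -0.6" --pt "0 0 -0.6" --pt "0 0 -0.5" --pt "0 0 -0.3" --pt "0 0 -0.2" --pt "0 0 0" --turn '[0, 0, 0, 0, 0, 0, 0, 0, 0, 0, 0, 0]'

```text
time: 47.1
ee_pos: [0.6339, -0.1369, 0.1787]
eef_rot: [0.874, 0.485, -0.0, -0.0]
ft_force: [-0.1, -0.7, -2.0]
width: 0.032
grip_force: 30.0
```

Emit:
step_arm --pt "0 0 -0.08" --pt "0 0 -0.06" --pt "0 0 -0.04" --pt "0 0 0" --pt "0 0 0" --turn '[0, 0, 0, 0, 0]'

```text
time: 47.6
ee_pos: [0.6342, -0.1367, 0.1749]
eef_rot: [0.874, 0.485, 0.0, 0.0]
ft_force: [-0.2, -0.1, -2.2]
width: 0.0323
grip_force: 30.0
```

Emit:
step_arm --pt "0 0 -0.05" --pt "0 0 -0.05" --pt "0 0 -0.04" --pt "0 0 0" --pt "0 0 0" --turn '[0, 0, 0, 0, 0]'

```text
time: 48.1
ee_pos: [0.6341, -0.1367, 0.1712]
eef_rot: [0.874, 0.485, 0.0, 0.0]
ft_force: [0.6, 0.5, -2.4]
width: 0.0326
grip_force: 30.0
```

Emit:
step_arm --pt "0 0 -0.04" --pt "0 0 0" --pt "0 0 0" --turn '[0, 0, 0]'

```text
time: 48.4
ee_pos: [0.6344, -0.1368, 0.1707]
eef_rot: [0.874, 0.485, 0.0, 0.0]
ft_force: [0.2, -0.3, 2.3]
width: 0.0321
grip_force: 30.0
```

Contact. Releasing and lifting clear.

Emit:
step_arm --pt "0 0 0" --pt "0 0 0" --pt "0 0 0" --pt "0 0 0" --pt "0 0 0" --turn '[0, 0, 0, 0, 0]' --grip 0.3

```text
time: 48.9
ee_pos: [0.6341, -0.1367, 0.1701]
eef_rot: [0.874, 0.486, -0.0, -0.0]
ft_force: [0.7, -0.4, 0.4]
width: 0.059
grip_force: 0.0
```

Emit:
step_arm --pt "0 0 0.3" --pt "0 0 0.6" --pt "0 0 0.9" --pt "0 0 0.9" --pt "0 0 0.9" --pt "0 0 0.9" --pt "0 0 0.9" --pt "-0.5 0 0.3" --pt "-0.8 0 0" --pt "-0.8 0 0" --pt "-0.8 0 0" --pt "-0.8 0 0" --turn '[0, 0, 0, 0, 0, 0, 0, 0, 0, 0, 0, 0]' --grip 0

```text
time: 50.1
ee_pos: [0.54, -0.1366, 0.3128]
eef_rot: [0.874, 0.485, -0.0, 0.0]
ft_force: [0.2, 0.2, 0.1]
width: 0.0872
grip_force: 0.0
```

Emit:
step_arm --pt "-0.8 0 0" --pt "-0.5 0 0" --pt "0 0 0" --pt "0 0 0" --turn '[0, 0, 0, 0]'

```text
time: 50.5
ee_pos: [0.5089, -0.1369, 0.313]
eef_rot: [0.874, 0.485, 0.0, 0.001]
ft_force: [-0.3, 0.5, 0.2]
width: 0.0868
grip_force: 0.0
```

Run:
```python
from h import *
import caps;IT=[('amber',.634,-.137,.2,1),('flask',.4845,.384,.18,1),('sample',.571,.1445,.083,0),('pA',.476,.139,.083,0),('pB',.662,.156,.083,0)]
print(read_state()['time']);caps.caps(grab('scene','s9.png'),IT);caps.caps(grab('wrist'),IT[:1])
```

```text
50.5
amber pix [223.8 219.2] circ 0.6351 -0.1369 R 0.0182 cent [ 0.6346 -0.1367] ztop 0.2
flask pix [352.1 121.9] circ 0.486 0.3823 R 0.0194 cent [0.4853 0.3825] ztop 0.1805
sample pix [298.2 187.1] circ 0.5712 0.1421 R 0.0195 cent [0.5721 0.1436] ztop 0.0833
pA pix [281.6 165.6] circ 0.4756 0.1387 R 0.0191 cent [0.4761 0.1388] ztop 0.0838
pB pix [317.1 207.5] circ 0.6604 0.1563 R 0.0182 cent [0.6617 0.1567] ztop 0.0835
amber pix [354.7 126.3] circ 0.6327 -0.1365 R 0.0175 cent [ 0.6329 -0.1364] ztop 0.1996
```

View pics/s9.png

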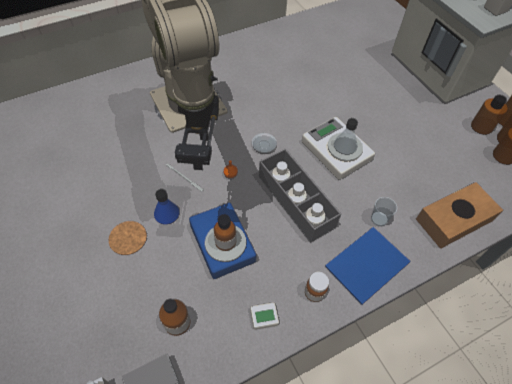

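The amber bottle is centred on the plate (225,240), the flask is on the pan (348,140), the sample is in the middle cell (298,190), and the mat is empty (128,238). Everything is upright and the robot is clear.

```bash
python3 -c "
from bench import *
print(close_job())"
```

```text
the job is handed in; nothing more can be done
None
```

The round is moved on and the job is handed in: the flask is on the balance pan, the sample bottle is in the middle cell below the rim, the amber bottle is on the stirrer plate, and the mat is empty; the last camera check showed all three upright and centred to about 2 mm, at about 50 s of the 110 s allowed.

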